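# Unlock the press-and-turn cap of the tall solvent bottle

### The arm

A 6-joint arm with a two-finger parallel gripper is mounted at the origin on the work surface. World frame = base frame: x ahead of the robot, y to its left, z up, the work surface at z = 0. Lengths are in m, angles in rad, forces in N, time in s.
With the tool pointing down it reaches from about 0.2 to 0.875 m from the base axis. Payload 3.4 kg.
Tool frame: the origin (TCP) lies midway between the tips of the shut fingers; the grasp point (between the pads) lies 19 mm behind it; z points along the fingers, x is the direction in which the jaws open and shut, and the axes are right-handed (so a half turn about z gives the same grasp; the last joint's range is limited). The gripper opens to 94 mm and grips with 3 to 60 N. Pads are 16 mm wide; open, the fingers measure 119 mm over their backs; the gripper's body (75 mm by 177 mm) begins 78 mm behind the grasp point.
Start: joints at [1.094, 0.276, 1.505, -0, 1.361, -0.121], TCP at [0.2, 0.539, 0.205] pointing down, gripper open.
Joint ranges: [-2.89, 2.89], [-0.75, 2.08], [0.22, 2.7], [-1.18, 4.32], [0.11, 2.71], [-2.7, 2.7]. Speed limits (rad/s): [2.57, 2.57, 3.14, 3.14, 3.14, 3.14].

### API

Orientations are given as a unit quaternion [x, y, z, w].
In Python, from bench import robot gives the robot as it stands.
- The arm moves only by the shell command python3 -m handwheel 'ROWS' [OPENING] [FORCE]. ROWS is JSON, a list of rows, each a list of 4 numbers: the shift along the world's x, y, z in cm, then the turn about the world's z in rad. In form: [[dx, dy, dz, yaw], ...]. A call has 1 to 5 rows; each row is the pose to reach, as a shift and turn from the pose commanded when the call began; what a row does not reach only later rows make up. A row lasts 1/10 s, in which the tool goes at most 50 mm and 8.59 degrees, less where a joint would pass 70% of its speed; a pose out of reach is approached as far as the arm can. A call with a gripper value outside its range is refused whole. OPENING is the closure in counts, from 0 (fully open) to 255 (shut), set as the call begins (- or left out, the last holds). The fingers move at their own pace and stop on an object; FORCE is the grip in N (left out, the last holds). Time passes only in rows, so rows that repeat a pose let the fingers close. It gives the time, the measured TCP pose, the force and the opening at its end, in the units of the state.
- robot.state(): the state, without advancing time (a new reading comes with each control period).
- robot.capture(name): name is "scene" or "top" or "wrist"; returns the picture (384x512x3 uint8, blue, green, red); there is no depth.
- robot.camera_model(name): a dict with "fx", "fy", "cx", "cy" (pixels), "k1" (the pictures are not rectified: a ray, as slopes to the right and down, at radius r is drawn at 1 + k1 r^2 times it, then the intrinsics apply), "rvec" (rotation vector, rad) and "tvec" (3), from world to camera coordinates, as OpenCV has them. Camera axes: x right, y down, z forward; pixel columns grow to the right and rows downward; lengths in m; the calibration is good to about 2 mm. A picture is of the moment at which its call begins: read the wrist's pose just before it. camera_model takes no time and is no camera call; for the wrist camera it gives the pose at the moment of the call.
- robot.finish_job(): hands the job in, once; it reports no verdict.
The state is a dict: "time": time; "joint_pos": joint angles; "qvel": joint speeds; "tau": joint torques, N m; "position": TCP position; "ee_rot": TCP orientation; "ft_force": force on the tool from outside, world axes, zero at the start; "ft_torque": the same for the moment, N m; "width": finger opening in m.
Only numpy, scipy, OpenCV 4.12 (cv2) and the standard library are available. Lean on these libraries where they do the work, as an engineer would, in place of code of your own. Each camera call takes 0.05 s, during which the arm holds its last target.

### The job

The gauge blocks are about to be cleaned: unlock the press-and-turn cap of the taller of the two solvent bottles by gripping it, pressing it down and, keeping it pressed, turning it anticlockwise (seen from above) until it comes to its stop. Then let go, leaving the cap on the bottle and the squat bottle's cap closed.

Things in the scene. Friction and masses are not known exactly. Their poses are not given: they have to be found in the camera images.
- tall_cap_center (a point): Centre, half-way up, of the grey ribbed cap (46 mm diameter, 30 tall, z up) of the taller white square bottle: cap top 204 mm up, body 70 mm square, shoulder 39 mm below this point. Bottle fixed in a bolted iron foot. The cap's sprung shell goes down 10.5 mm at most (2 N at first, 14 N at 7 mm, 22 N at 10 mm). Unpressed it spins idly; pressed 5 mm or more it turns the core; 8 mm is good.
- tall_inner (a joint): Angle (rad) of the locking core inside the tall bottle's cap: 0 fully closed, growing anticlockwise seen from above, 1.3 (75 degrees) at the open stop, past which the pressed shell slips harmlessly. Starts at 0 to 0.2; stays where left. Its white pointer bar, 17 mm long on black, shows in the round window in the cap's top.
- squat_cap_center (a point): Centre, half-way up, of the same kind of cap on the squat bottle (cap top 132 mm above the work surface, body 84 mm square, also fixed in an iron foot); to be left closed.
- squat_inner (a joint): Angle (rad) of the locking core in the squat bottle's cap, as for the tall one; it starts at 0 to 0.15 and is to stay closed.
Things that resemble listed ones, but are neither listed nor needed, are in the scene too. What is shaped like the part that bears tall_cap_center but yellow is not meant. What is shaped like the part that bears squat_cap_center but turquoise is not meant.

How it is judged:
By the outcome, as a careful person would: the job done as asked, in the order asked, and still so for the second after the job is handed in, with the robot touching nothing.
It also fails if it takes over 29 s, if anything falls off the work surface, if the arm or the gripper's body presses on something with over 40 N, if the wrist force passes 120 N, or if a joint passes its speed limit or range.

## Working session

There is one attempt and no reset: what is moved stays moved. The work goes in short steps, Python scripts to look and compute and a shell command to move; the robot and the scene stay as the last step left them, time stands still between calls to the robot, and variables do not carry over. Pictures are saved under pics/ and viewed, and the job is handed in when it is done.

```bash
mkdir -p pics; ls
python3 - <<'E'
from bench import robot
import cv2,json
s=robot.state();print({k:(v if not hasattr(v,'tolist') else v.tolist()) for k,v in s.items()})
for n in("scene","top","wrist"):
    print(n,robot.camera_model(n))
    cv2.imwrite(f"pics/{n}0.png",robot.capture(n))
E
```

```text
pics
{'time': 0.0, 'joint_pos': [1.093999268800499, 0.2766106171806915, 1.5061245073487273, 2.0608404828677064e-06, 1.3606717166315054, -0.12100354648918692], 'qvel': [-0.001028707953475936, 0.0016700510002993203, -0.0004323274639716133, 0.0002811489150291355, 0.00022063928587998119, 0.0007994769754363169], 'tau': [0.00048138197598746046, -40.45653820037842, -23.722659945487976, 0.07003640988841653, 0.034431363455951214, -0.00013043432318227133], 'position': [0.20003996684410116, 0.5384852752654773, 0.2045992641471044], 'ee_rot': [0.8210766055039243, 0.5708172957034744, -0.0008023197689167179, 0.00042320552184196624], 'ft_force': [-0.6018272171191733, -0.33711093074546455, -0.5567898167976458], 'ft_torque': [-0.024396939951168966, 0.04245618153049227, -0.017063287115117662], 'width': 0.094025570110418}
scene {'fx': 371.68246169221993, 'fy': 371.68246169221993, 'cx': 255.2686919855866, 'cy': 197.8292373936112, 'k1': 0.009611645172449026, 'rvec': array([ 2.17516466,  0.6937468 , -0.30707975]), 'tvec': array([-0.44286712, -0.10769594,  1.13318935])}
top {'fx': 398.99860402061114, 'fy': 398.99860402061114, 'cx': 250.21486416920374, 'cy': 193.38450994036486, 'k1': -0.046347693470438975, 'rvec': array([ 2.15324029, -2.20483814,  0.11923846]), 'tvec': array([0.00642775, 0.52528986, 0.90325667])}
wrist {'fx': 272.27536992506145, 'fy': 272.27536992506145, 'cx': 252.68315409006388, 'cy': 194.22480019521814, 'k1': -0.03821754041595214, 'rvec': array([-2.38195743, -1.65482317, -0.23339617]), 'tvec': array([-0.57533307, -0.0282283 ,  0.39261855])}
```

View pics/scene0.png

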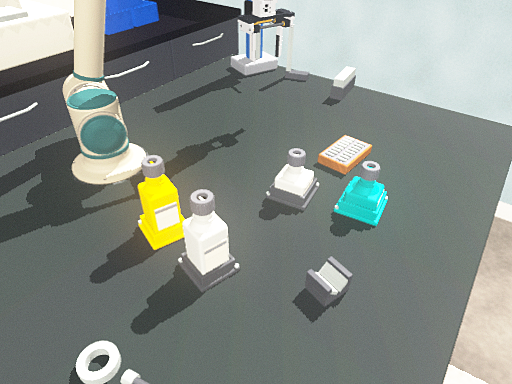

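View pics/top0.png

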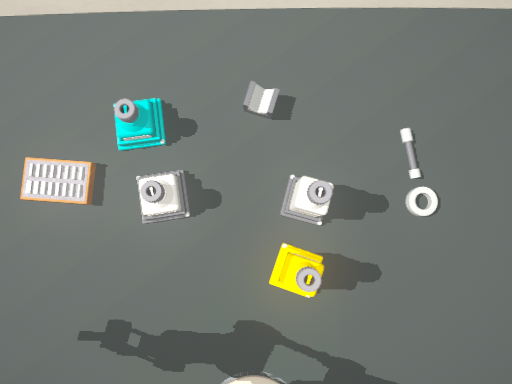

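View pics/wrist0.png

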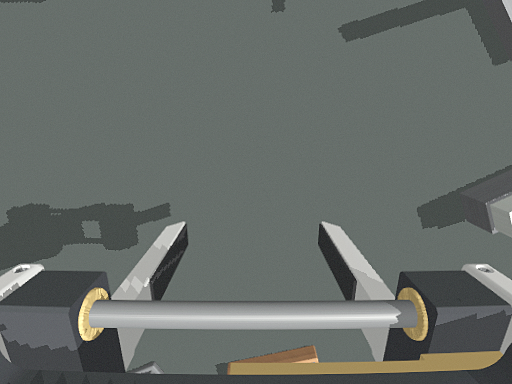

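Candidates are the four grey-capped bottles. In pixels:
- **White tall:** scene (203,200), top (320,191).
- **White squat:** scene (297,157), top (152,190).
- **Yellow decoy:** scene (153,163).
- **Turquoise decoy:** scene (371,170).

The tall white body at scene (203,200) fits the description. I'll measure its cap and confirm it in a crop.

```bash
cat > h.py <<'E'
import cv2,numpy as np
from bench import robot
def ray(n,px,m=None):
    m=m or robot.camera_model(n); d=np.array([(px[0]-m['cx'])/m['fx'],(px[1]-m['cy'])/m['fy']])
    u=d.copy()
    for _ in range(20): u=d/(1+m['k1']*(u@u))
    R=cv2.Rodrigues(np.array(m['rvec'],float))[0]; t=np.array(m['tvec'],float).ravel()
    return -R.T@t, R.T@np.array([u[0],u[1],1.])
def onz(n,px,z,m=None):
    o,d=ray(n,px,m); return o+d*(z-o[2])/d[2]
def proj(n,P,m=None):
    m=m or robot.camera_model(n);R=cv2.Rodrigues(np.array(m['rvec'],float))[0]
    p=R@np.array(P,float)+np.array(m['tvec'],float).ravel();u=p[:2]/p[2];u=u*(1+m['k1']*(u@u))
    return np.array([u[0]*m['fx']+m['cx'],u[1]*m['fy']+m['cy']])
def tri(pa,pb):
    o,d=ray('scene',pa);p,e=ray('top',pb);A=np.c_[d,-e];s=np.linalg.lstsq(A,p-o,rcond=None)[0]
    a=o+d*s[0];b=p+e*s[1];return (a+b)/2,np.linalg.norm(a-b)
E
python3 - <<'E'
from h import *
for nm,a,b in(("tall",(203,197),(320,191)),("squat",(297,154),(152,190)),("yel",(153,160),(309,280)),("turq",(371,167),(126,110))): print(nm,tri(a,b))
a=cv2.imread('pics/scene0.png')[130:300,120:290];b=cv2.imread('pics/top0.png')[160:230,280:350]
cv2.imwrite('pics/crop0.png',np.hstack([cv2.resize(a,(400,400),interpolation=2),cv2.resize(b,(400,400),interpolation=2)]))
E
```

```text
tall (array([ 0.51065836, -0.13454815,  0.20192507]), np.float64(0.0020607526517190367))
squat (array([0.52793085, 0.19889585, 0.12897793]), np.float64(0.002076273177935069))
yel (array([ 0.34640016, -0.10653407,  0.20476289]), np.float64(0.0035395223878266))
turq (array([0.70146555, 0.25574508, 0.12741381]), np.float64(0.005687796820497744))
```

View pics/crop0.png

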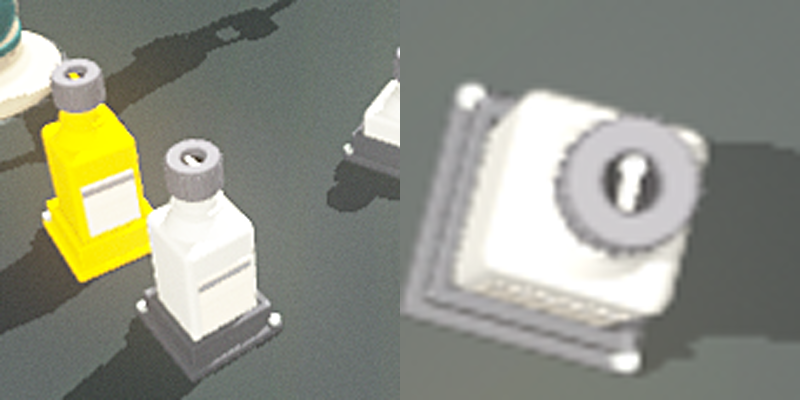

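The crop confirms the white tall bottle: grey cap, white pointer in the window, and a triangulated top at z = 0.202 against the stated 0.204. Next I'll refine the centre on the z = 0.204 plane and raise the arm.

```bash
python3 - <<'E'
from h import *
img=cv2.imread('pics/top0.png')
print(onz('top',(320.2,192),.204))
print(onz('scene',(203,197),.204), proj('scene',onz('top',(320.2,192),.204)))
# grey low-sat disc contour
h=cv2.cvtColor(img,cv2.COLOR_BGR2HSV);c=img[165:220,295:345]
g=cv2.cvtColor(c,cv2.COLOR_BGR2GRAY);print(g[10:45:2,5:45:2])
E
python3 -m handwheel '[[0,0,4,-0.15],[2,-3,7,-0.3],[4,-7,8,-0.45],[6,-11,8,-0.6],[8,-15,8,-0.75]]'
```

```text
[ 0.50779765 -0.13515151  0.204     ]
[ 0.51325558 -0.13571041  0.204     ] [200.98923686 195.75513312]
[[122 129 144 132 123 122 122 122 122 121 121 121 121 121 121 121 120 120
  120 120]
 [145 254 255 252 241 187 151 127 122 122 122 122 121 122 121 121 121 120
  120 120]
 [241 255 255 255 255 255 255 254 234 155 128 125 122 122 121 121 121 120
  120 120]
 [251 255 255 255 255 255 254 204 179 199 204 202 184 131 131 122 121 121
  120 121]
 [255 255 255 255 254 247 158 201 204 204 204 204 204 204 205 252 142 120
  121 120]
 [255 255 255 255 249 154 204 205 204 202 200 202 204 204 204 197 201  92
   92  91]
 [255 255 255 255 235 193 205 205 193 108 213 185 182 204 204 191 204  92
   92  92]
 [255 255 255 254 163 201 205 201  92 184 255 255 124 203 204 204 154  93
   93  92]
 [255 255 255 235 160 206 206 191  84 133 255  87  95 189 204 204 142  93
   92  92]
 [255 255 255 255 177 204 206 198  86 206 255  87  98 189 204 204 138  93
   93  92]
 [255 255 255 255 164 192 205 205 168 229 254  96 147 204 204 197  97  94
   93  92]
 [255 255 255 255 170 168 205 205 206 187 160 184 205 205 204 175  95  94
   94  92]
 [255 255 255 255 255 162 177 205 206 206 206 206 205 205 192 130  94  94
   93  92]
 [255 255 255 255 255 225 159 160 201 204 206 205 202 167 197 104  94  94
   93  93]
 [255 255 255 255 255 255 255 169 149 142 139 144 166 217 209  95  94  94
   93  93]
 [255 255 255 255 255 255 253 243 220 205 206 208 230 232 191  95  95  94
   93  92]
 [255 255 255 255 255 254 249 243 235 228 228 255 255 254 174  95  94  94
   93  93]
 [202 214 237 255 255 255 255 255 255 255 255 255 255 245 104  95  95  94
   94  93]]
time: 0.65
position: [0.2808, 0.3877, 0.2858]
ee_rot: [0.974, 0.228, 0.0, -0.0]
ft_force: [0.4, 0.6, -0.5]
width: 0.094
```

```bash
python3 - <<'E'
from h import *
img=cv2.imread('pics/top0.png').astype(float)
g=img.mean(2); m=((g>196)&(g<210)&(img.max(2)-img.min(2)<25)).astype(np.uint8); M=np.zeros_like(m);M[175:208,303:338]=m[175:208,303:338]
c=max(cv2.findContours(M,cv2.RETR_EXTERNAL,cv2.CHAIN_APPROX_NONE)[0],key=len)
print(cv2.minEnclosingCircle(c),cv2.fitEllipse(cv2.convexHull(c)))
for p in (cv2.minEnclosingCircle(c)[0],cv2.fitEllipse(cv2.convexHull(c))[0]): print(onz('top',p,.204))
E
python3 -m handwheel '[[2,-5,0,-0.15],[4,-9,0,-0.3],[6,-14,0,-0.45],[8,-18,0,-0.6],[10,-22,0,-0.75]]'
python3 -m handwheel '[[2,-4,0,0],[4,-9,0,0],[6,-13,0,0],[8,-18,0,0],[10,-22,0,0]]'
```

```text
((320.0885925292969, 190.64556884765625), 11.406608581542969) ((320.1549072265625, 190.722412109375), (21.603343963623047, 22.314085006713867), 173.84332275390625)
[ 0.51036531 -0.13504609  0.204     ]
[ 0.51021699 -0.13516567  0.204     ]
time: 1.15
position: [0.3805, 0.167, 0.2855]
ee_rot: [0.989, -0.145, 0.0, -0.0]
ft_force: [-0.5, 0.7, 0.3]
width: 0.0939
time: 1.65
position: [0.4803, -0.0531, 0.2854]
ee_rot: [0.99, -0.142, -0.0, -0.0]
ft_force: [1.2, 1.2, 0.4]
width: 0.094
```

Run:
```python
from h import *
s=robot.state();print(s['joint_pos'],s['position'])
m=robot.camera_model('wrist')
im=robot.capture('wrist');cv2.imwrite('pics/w1.png',im)
print(proj('wrist',(.5102,-.135,.204),m),proj('wrist',(.5102,-.112,.204),m),proj('wrist',(.5332,-.135,.204),m))
np.savez('w1.npz',**{k:np.array(v) for k,v in m.items()})
```

```text
[-2.54263443e-01  9.85838596e-02  1.53731014e+00  1.31281264e-04
  1.50576157e+00  3.14057900e-02] [ 0.48032564 -0.05307277  0.28544219]
[300.83366754 262.62341499] [295.78312191 244.13965115] [321.61463296 257.20163445]
```

View pics/w1.png

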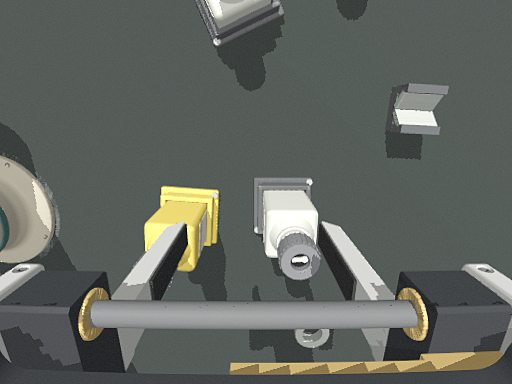

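The wrist view shows the cap top at about (300,261). My estimate projects to (301,263), so they agree within about 2 mm. Moving over the cap, then down.

```bash
python3 -m handwheel '[[1,-4,0,0],[3,-8.1,0,0],[3,-8.1,-3,0],[3,-8.1,-5,0],[3,-8.1,-5,0]]'
python3 - <<'E'
from h import *
m=robot.camera_model('wrist');s=robot.state()
im=robot.capture('wrist');cv2.imwrite('pics/w2.png',im)
print(proj('wrist',(.5102,-.134,.204),m),s['position'])
E
```

```text
time: 2.2
position: [0.5082, -0.1314, 0.2323]
ee_rot: [0.99, -0.142, -0.003, -0.001]
ft_force: [-0.0, 0.1, 0.0]
width: 0.0942
[256.35772035 222.64561607] [ 0.50822306 -0.13139122  0.23229073]
```

View pics/w2.png

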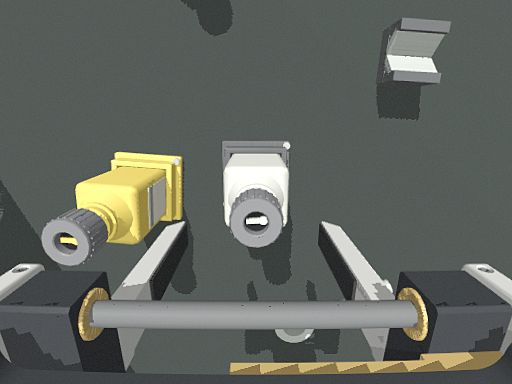

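The cap top is at (256,222), matching the projected (256.4,222.6). Descending.

```bash
python3 -m handwheel '[[0,0,-2,0],[0,0,-4,0],[0,0,-6,0],[0,0,-6.4,0],[0,0,-6.4,0]]'; python3 -m handwheel '[[0,0,0,0],[0,0,0,0]]'
```

```text
time: 2.75
position: [0.5107, -0.1317, 0.1722]
ee_rot: [0.99, -0.142, 0.0, 0.0]
ft_force: [-0.5, -1.1, 0.7]
width: 0.0941
time: 2.95
position: [0.5112, -0.1322, 0.1729]
ee_rot: [0.99, -0.142, 0.001, 0.0]
ft_force: [0.5, 0.4, 0.5]
width: 0.094
```

```bash
python3 -m handwheel '[[-0.1,-0.2,-0.2,0],[-0.1,-0.2,-0.2,0]]'; python3 -m handwheel '[[0,0,0,0],[0,0,0,0],[0,0,0,0],[0,0,0,0],[0,0,0,0]]' 255 40;python3 -m handwheel '[[0,0,0,0],[0,0,0,0],[0,0,0,0],[0,0,0,0],[0,0,0,0]]'
```

```text
time: 3.15
position: [0.5093, -0.1342, 0.1698]
ee_rot: [0.99, -0.142, 0.0, 0.0]
ft_force: [-0.7, -0.0, -0.8]
width: 0.094
time: 3.65
position: [0.5093, -0.134, 0.1695]
ee_rot: [0.99, -0.142, 0.0, 0.0]
ft_force: [-0.9, -0.2, -0.2]
width: 0.0575
time: 4.15
position: [0.5099, -0.1341, 0.1696]
ee_rot: [0.99, -0.142, 0.001, 0.0]
ft_force: [2.8, 0.8, -1.1]
width: 0.0451
```

Gripped at 45 mm with lateral force of 3 N or less. Pressing 8 mm.

```bash
python3 -m handwheel '[[0,0,-0.2,0],[0,0,-0.4,0],[0,0,-0.6,0],[0,0,-0.8,0],[0,0,-0.8,0]]'; python3 -m handwheel '[[0,0,0,0],[0,0,0,0]]'
```

```text
time: 4.65
position: [0.51, -0.1342, 0.1632]
ee_rot: [0.99, -0.142, 0.001, 0.0]
ft_force: [0.1, 1.0, 11.9]
width: 0.0453
time: 4.85
position: [0.5099, -0.1342, 0.1634]
ee_rot: [0.99, -0.142, 0.001, 0.0]
ft_force: [-0.7, 0.8, 9.8]
width: 0.0454
```

```bash
python3 -m handwheel '[[0,0,-0.2,0],[0,0,-0.2,0],[0,0,-0.2,0]]'
```

```text
time: 5.15
position: [0.51, -0.1342, 0.162]
ee_rot: [0.99, -0.142, 0.001, 0.0]
ft_force: [-0.3, 1.0, 14.0]
width: 0.0451
```

```bash
python3 -m handwheel '[[0,0,-0.1,0],[0,0,-0.1,0.08],[0,0,-0.1,0.18],[0,0,-0.1,0.28],[0,0,-0.1,0.38]]'
```

```text
time: 5.65
position: [0.5093, -0.1341, 0.1612]
ee_rot: [0.999, 0.05, 0.001, 0.001]
ft_force: [-3.3, 1.2, 16.8]
width: 0.0455
```

```bash
python3 -m handwheel '[[0,0,0,0.1],[0,0,0,0.2],[0,0,0,0.3],[0,0,0,0.4],[0,0,0,0.5]]'; python3 -c "
from bench import robot
print(robot.state()['ft_torque'],robot.state()['joint_pos'])"
```

```text
time: 6.15
position: [0.5085, -0.1344, 0.1611]
ee_rot: [0.955, 0.295, -0.0, 0.001]
ft_force: [-3.8, -0.7, 17.0]
width: 0.0454
[-0.01568244  0.81818307 -0.06262049] [-3.89608901e-01  2.31952614e-01  1.68096073e+00 -1.58623237e-03
  1.22796233e+00 -9.88517821e-01]
```

```bash
python3 -m handwheel '[[0,0,0,0.1],[0,0,0,0.2],[0,0,0,0.3],[0,0,0,0.4],[0,0,0,0.5]]';python3 -m handwheel '[[0,0,0,0.1],[0,0,0,0.2],[0,0,0,0.25],[0,0,0,0.3],[0,0,0,0.3]]'
python3 - <<'E'
from h import *
s=robot.state();print(s['ft_torque'],s['joint_pos'])
cv2.imwrite('pics/w3.png',robot.capture('wrist'));t=robot.capture('top');cv2.imwrite('pics/t3.png',cv2.resize(t[150:250,260:380],None,fx=5,fy=5))
E
```

```text
time: 6.65
position: [0.508, -0.135, 0.1611]
ee_rot: [0.853, 0.522, -0.001, 0.001]
ft_force: [-4.4, -1.2, 16.1]
width: 0.0453
time: 7.15
position: [0.5079, -0.1355, 0.1611]
ee_rot: [0.766, 0.643, -0.002, 0.001]
ft_force: [-5.3, -2.4, 16.6]
width: 0.0454
[-0.39846462  0.90041183 -0.00736579] [-0.39024412  0.23191287  1.68112607 -0.00413064  1.22834948 -1.78533132]
```

View pics/w3.png

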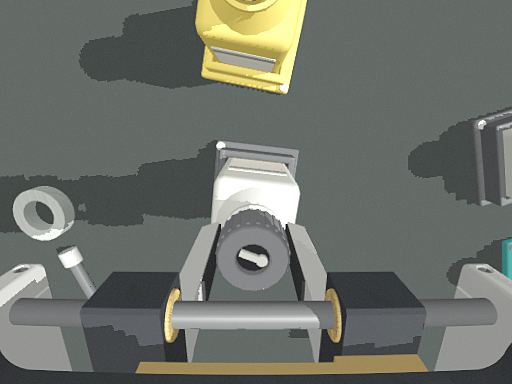

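The pointer at (252,257) now lags the gripper, as it should if the core is at its stop. I'll turn 0.2 more and check that the pointer's world angle doesn't change.

```bash
python3 -m handwheel '[[0,0,0,0.1],[0,0,0,0.2],[0,0,0,0.2]]'
python3 - <<'E'
from h import *
import json
m=robot.camera_model('wrist');im=robot.capture('wrist');cv2.imwrite('pics/w4.png',im)
json.dump({k:np.array(v).tolist() for k,v in m.items()},open('w4.json','w'))
def ang(im,n,m,c,z,r):
    g=im.min(2);M=np.zeros_like(g);cv2.circle(M,(int(c[0]),int(c[1])),r,255,-1)
    M=((g>(215))&(M>0)).astype(np.uint8);ys,xs=np.nonzero(M)
    P=np.array([onz(n,(x,y),z,m)[:2] for x,y in zip(xs,ys)]);q=P-P.mean(0);u,s,v=np.linalg.svd(q,full_matrices=False)
    return len(xs),P.mean(0),np.ptp(q@v[0]),np.degrees(np.arctan2(v[0][1],v[0][0]))%180
print('now wrist',ang(im,'wrist',m,(252,257),.19,16))
t=robot.capture('top');cv2.imwrite('pics/t4.png',t)
mt=robot.camera_model('top')
print('start top',ang(cv2.imread('pics/top0.png'),'top',mt,(320,191),.2,6))
v=np.hstack([cv2.resize(im[220:295,215:290],(400,400)),cv2.resize(cv2.imread('pics/w3.png')[220:295,215:290],(400,400))]);cv2.imwrite('pics/c4.png',v)
E
```

```text
time: 7.55
position: [0.5079, -0.1358, 0.1611]
ee_rot: [0.698, 0.716, -0.002, 0.001]
ft_force: [-4.8, -1.9, 16.9]
width: 0.0454
now wrist (55, array([ 0.51198457, -0.13415852]), np.float64(0.017220427336642714), np.float64(58.84977646208079))
start top (25, array([ 0.5095618 , -0.13544488]), np.float64(0.016224200870850206), np.float64(164.60481463390633))
```

View pics/c4.png

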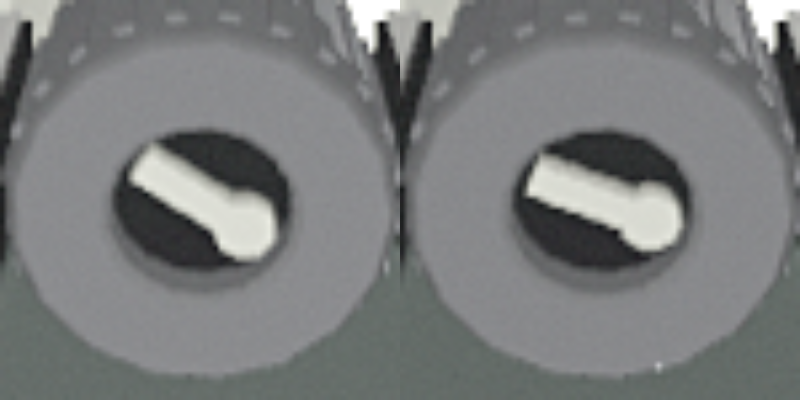

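The pointer has turned 74° (1.30 rad) since the start. It moved clockwise in the image during the extra turn, so it held still in the world and is at its stop. I'll ease the press off, open the jaws and rise.

```bash
python3 -m handwheel '[[0,0,0.3,0],[0,0,0.6,0],[0,0,0.9,0],[0,0,0.9,0]]'; python3 -m handwheel '[[0,0,0,0],[0,0,0,0],[0,0,0,0],[0,0,0,0],[0,0,0,0]]' 0; python3 -m handwheel '[[0,0,0,0],[0,0,0,0],[0,0,0,0],[0,0,0,0],[0,0,0,0]]'
```

```text
time: 8.05
position: [0.5078, -0.1358, 0.1678]
ee_rot: [0.698, 0.716, -0.002, 0.0]
ft_force: [-1.7, -4.5, 2.0]
width: 0.0455
time: 8.55
position: [0.5092, -0.1337, 0.1672]
ee_rot: [0.698, 0.716, 0.0, -0.0]
ft_force: [0.5, 0.8, -1.0]
width: 0.0822
time: 9.05
position: [0.5093, -0.134, 0.1675]
ee_rot: [0.699, 0.716, 0.0, -0.0]
ft_force: [-0.9, -0.3, -0.4]
width: 0.0941
```

```bash
python3 -m handwheel '[[0,0,2,0],[0,0,5,0],[0,0,8,0],[0,0,11,0],[0,0,12,0]]'; python3 -m handwheel '[[-4,3,0,0],[-7,6,0,0],[-7,9,0,0],[-7,12,0,0],[-7,15,0,0]]';python3 -m handwheel '[[0,4,0,0],[0,8,0,0],[0,8,0,0],[0,8,0,0]]'
python3 - <<'E'
from h import *
s=robot.state();print(s['position'],s['time'])
t=robot.capture('top');c=robot.capture('scene')
cv2.imwrite('pics/f5.png',np.hstack([cv2.resize(c[130:300,120:290],(400,400),interpolation=2),cv2.resize(t[160:230,280:350],(400,400),interpolation=2)]))
cv2.imwrite('pics/t5.png',t)
E
```

```text
time: 9.55
position: [0.5107, -0.1345, 0.2907]
ee_rot: [0.698, 0.716, 0.001, 0.003]
ft_force: [0.1, -0.2, -1.0]
width: 0.0941
time: 10.05
position: [0.4384, 0.0171, 0.2867]
ee_rot: [0.699, 0.715, -0.0, -0.0]
ft_force: [0.4, -0.1, -0.1]
width: 0.0938
time: 10.45
position: [0.4388, 0.0964, 0.2866]
ee_rot: [0.698, 0.716, -0.001, -0.0]
ft_force: [-0.1, 0.6, -0.5]
width: 0.0938
[0.43875975 0.09642386 0.28664269] 10.45
```

View pics/f5.png

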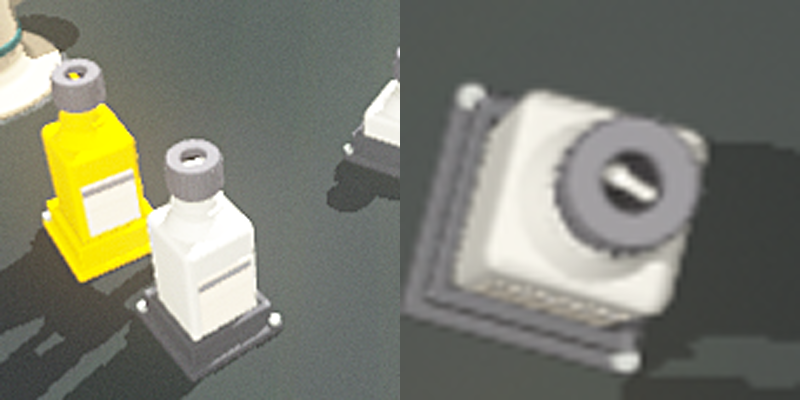

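View pics/t5.png

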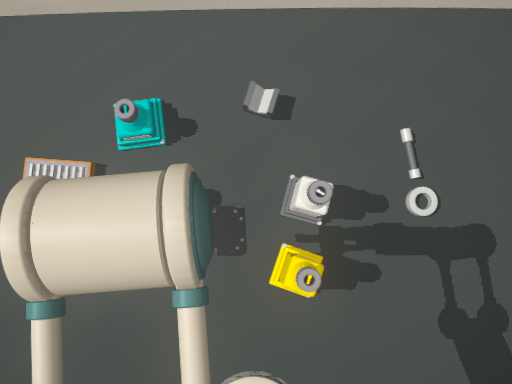

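The cap is seated on the bottle. In the top view the pointer has gone from about 80° to about 152°, the full turn within reading error. The gripper is clear of everything, so I'm handing in.

Run:
```python
from h import *
print(robot.finish_job())
```

```text
the job is handed in; nothing more can be done
None
```

The taller white bottle's cap is unlocked and still on its bottle, and I handed the job in at about 10.5 s. I gripped the cap, pressed it about 8 mm (about 17 N) and, keeping it pressed, turned it about 1.9 rad anticlockwise. Then I eased off the press, opened the jaws and moved clear.

- **Turn:** with the cap still pressed, I measured the pointer about 74° (1.30 rad) from its starting angle. It held still in the world while I turned the gripper a further 0.2 rad, so the core was at its stop.
- **After release:** the top view put the pointer about 72° from its start, judged by eye. That is within reading error of the first figure.
- **Cap and clearance:** the last pictures show the cap seated and the gripper touching nothing.
- **Squat bottle:** I never touched its cap. The arm hid it in the last top picture, so I did not check its pointer at the end.

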